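# Gather the holder pucks at the tray's spout, then take the lid off

### The arm

A 6-joint arm with a two-finger parallel gripper is mounted at the origin on the work surface. World frame = base frame: x ahead of the robot, y to its left, z up, the work surface at z = 0. Lengths are in m, angles in rad, forces in N, time in s.
With the tool pointing down it reaches from about 0.35 to 0.975 m from the base axis. Payload 4.9 kg.
Tool frame: the origin (TCP) lies between the finger pads; the fingertips stand 14 mm ahead of it and the grasp point (between the pads) lies 5 mm behind it (manip.tcp_to_tips is the distance from the TCP to the fingertips, in m); z points along the fingers, y is the line along which they close (so a half turn about z gives the same grasp; the last joint's range is limited). The gripper opens to 85 mm and grips with 20 to 120 N. Pads are 22 mm wide; open, the fingers measure 114 mm over their backs; the gripper's body (76 mm by 85 mm) begins 54 mm behind the grasp point. The pads swing forward as they close: fully open they stand 13 mm farther back than shut.
Start: joints at [1.068, 0.053, 1.613, -0, 1.476, -0.119], TCP at [0.234, 0.58, 0.245] pointing down, gripper open.
Joint ranges: [-3.01, 3.01], [-1.01, 2.22], [0.06, 2.58], [-1.02, 4.17], [0.09, 2.62], [-3.14, 3.14]. Speed limits (rad/s): [2.57, 2.57, 3.14, 3.14, 3.14, 3.14].

### API

Orientations are given as a unit quaternion [w, x, y, z].
In Python, from plant import manip gives the robot as it stands.
- The arm moves only by the tool servo_tool, never from a script. Its argument "moves" is a list that holds one entry, the list of rows, each a list of 7 numbers: the shift along the tool's x, y, z in mm, then the turn, a rotation vector about the tool's x, y, z in degrees, then the finger opening in mm, from 0 to 85.4. In form: [[[x, y, z, ax, ay, az, fingers], ...]]. A call has 1 to 12 rows; each row shifts and turns the commanded pose from where the row before left it, along the tool's axes as they then stand; what a row does not reach is not made up. A row lasts 1/8 s, in which the tool goes at most 62.5 mm and 10.7 degrees, less where a joint would pass 70% of its speed; a pose out of reach is approached as far as the arm can. A call with a gripper value outside its range is refused whole. The fingers move at their own pace and stop on an object; the grip force is fixed at half the most. Time passes only in rows, so rows that do not move let the fingers close. It gives the time, the measured TCP pose, the force, the opening and the grip force at its end, in the units of the state.
- manip.state(): the state, without advancing time (a new reading comes with each control period).
- manip.grab_frame(name): name is "side" or "top" or "wrist"; returns a dict with "image" (400x640x3 uint8, blue, green, red), "mtx" (3x3 intrinsics, pixels), "eye" and "rotation" of the camera in the world. Camera axes: x right, y down, z forward; pixel columns grow to the right and rows downward; lengths in m; the calibration is good to about 2 mm. A picture is of the moment at which its call begins. There is no depth.
- manip.job_done(): hands the job in; it is judged then, once.
The state is a dict: "time": time; "joint_pos": joint angles; "joint_vel": joint speeds; "joint_efforts": joint torques, N m; "tool_pos": TCP position; "tool_rot": TCP orientation; "contact_force": force on the tool from outside, world axes, zero at the start; "ft_torque": the same for the moment, N m; "gripper_width": opening from 0.0 (shut) to 1.0 (fully open); "grasp_force": force on a finger pad.
Only numpy, scipy, OpenCV 4.12 (cv2) and the standard library are available. Lean on these libraries where they do the work, as an engineer would, in place of code of your own. Each camera call takes 0.05 s, during which the arm holds its last target. There are 200 camera calls.

### The job

Keeping its loose lid on, pick up the tray that has a pouring spout and tip it spout end down until both steel pucks inside have slid to the spout end, then set it down level where it stood and let go. Then lift the lid off by its handle and lay it flat, right way up, on the surface beside the tray, leaving the two pucks gathered at the spout end of the open tray.

Things in the scene. Friction and masses are not known exactly. Their poses are not given: they have to be found in the camera images.
- tray_mid (a point): Loose white tray, 112 (x) x 56 (y) x 26 mm high, walls and floor 4 mm, 0.12 kg. Its spout, a 34 mm wide tongue standing out 19 mm at the rim, is at its -x end, turned roughly to the robot. Point: tray's centre, 13 mm up; z up. Grip it from above across its width at mid-length, lid on. The mat on its +y side is clear: the lid fits 95 to 110 mm that way. A like tray without spout is a bystander.
- lid_handle (a point): Loose clear lid on that tray, 0.045 kg: plate 108 x 52 x 3 mm on the rim; a 5 mm rim below it drops inside the walls with 1.5 mm play, so it stays on in tilts up to 45 degrees. Metal handle on top: 34 mm along x, 12 mm wide in y, 20 mm high. Point: the handle's centre, 10 mm above the plate, 26 mm above the tray's centre, 18 mm above the surface when the lid lies flat on it. z up.
- puck_a: One of two loose steel nail-tip holder pucks in the tray: a disc 16 mm across, 8 mm high, 12 g. Origin: centre of its underside. It starts in the tray's half away from the spout and slides once the tray is tilted by more than 15 to 20 degrees; a second at 35 degrees brings it to the end. In a level tray it stays put.
- puck_b: The other puck, the same.
Things that resemble listed ones, but are neither listed nor needed, are in the scene too. What is shaped like the part that bears lid_handle but blue or yellow is not meant.

How it is judged:
By the outcome, as a careful person would: the job done as asked, in the order asked, and still so for the second after the job is handed in, with the robot touching nothing.
It also fails if it takes over 64 s, if anything falls off the work surface, if the arm or the gripper's body presses on something with over 40 N, if the wrist force passes 120 N, or if a joint passes its speed limit or range.

## Working session

There is one attempt and no reset: what is moved stays moved. The work goes in short steps, Python scripts to look and compute and a tool call to move; the robot and the scene stay as the last step left them, time stands still between calls to the robot, and variables do not carry over. Pictures are saved under pics/ and viewed, at most 10 in all, crops included, and the job is handed in when it is done.

Besides the shell and the picture viewer there is one more tool, called after "Call:" by a JSON object that holds its "method" and its "body". servo_tool: Moves the arm, as the interface text tells. Its arguments: {"type":"object","properties":{"moves":{"type":"array"}},"required":["moves"]}

```bash
mkdir -p pics; ls; cat > h.py <<'E'
import numpy as np, cv2, pickle
from plant import manip
def grab(n,fn):
    f=manip.grab_frame(n); cv2.imwrite('pics/'+fn+'.png',f['image']); pickle.dump(f,open('pics/'+fn+'.pkl','wb')); return f
def load(fn): return pickle.load(open('pics/'+fn+'.pkl','rb'))
def ray(f,u,v):
    d=np.array(f['rotation'])@np.linalg.inv(f['mtx'])@np.array([u,v,1.]); return np.array(f['eye']),d
def onz(f,u,v,z):
    e,d=ray(f,u,v); return e+d*(z-e[2])/d[2]
def proj(f,p):
    c=np.array(f['rotation']).T@(np.array(p)-f['eye']); q=f['mtx']@c; return q[:2]/q[2]
E
python3 - <<'E'
from h import *
for n in('top','side'):
    f=grab(n,n+'0'); print(n,f['eye'],f['rotation'],f['mtx'])
print(manip.state())
E
```

```text
pics
top [0.46476083 0.01208492 1.23279539] [-0.02533949  0.70945218 -0.70401543  0.01994473] [[470.56342699   0.         313.13749191]
 [  0.         470.56342699 202.88851302]
 [  0.           0.           1.        ]]
side [0.33951476 0.56874335 0.5416438 ] [ 0.08023644 -0.17085948  0.88622935 -0.42304454] [[391.49017629   0.         321.78775331]
 [  0.         391.49017629 200.9182709 ]
 [  0.           0.           1.        ]]
{'time': 0.1, 'joint_pos': array([ 1.06802004e+00,  5.33207955e-02,  1.61417030e+00,  2.00495851e-05,
        1.47597775e+00, -1.19013632e-01]), 'joint_vel': array([-1.21663959e-04, -9.99097017e-04, -3.68666320e-03,  2.04579214e-03,
        5.54208320e-04, -2.04019737e-05]), 'joint_efforts': array([ 2.75398435e-06, -3.94902992e+01, -3.71362317e+01, -9.36221818e-05,
        3.89996596e-03,  8.89322962e-06]), 'tool_pos': array([0.2337497 , 0.57906442, 0.24415922]), 'tool_rot': array([-2.96474400e-04,  1.90706889e-01,  9.81646577e-01, -8.90071841e-04]), 'contact_force': array([-1.09083599, -0.67183621, -0.13193899]), 'ft_torque': array([0.00454279, 0.00817743, 0.04478476]), 'grasp_force': 0.0, 'gripper_width': 1.000964846660191}
```

View pics/top0.png

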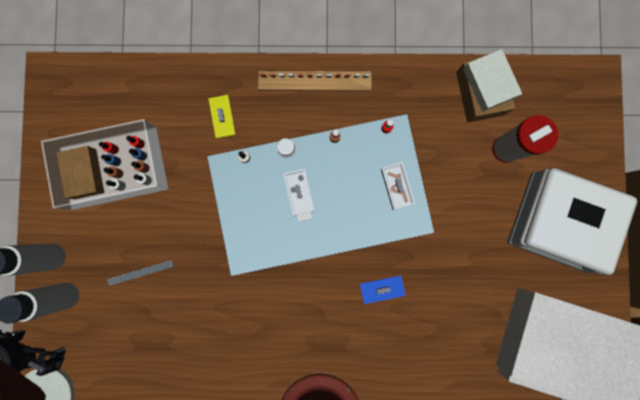

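View pics/side0.png

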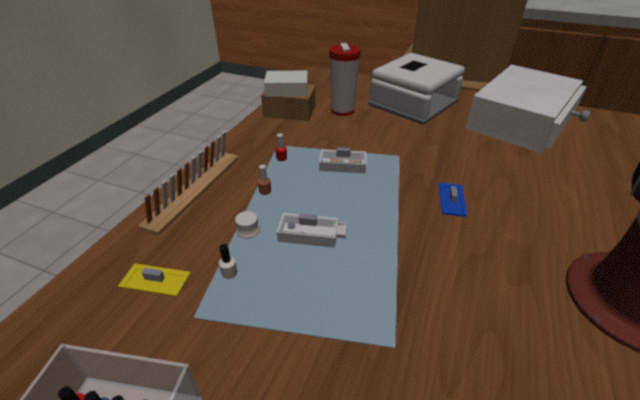

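The tray with the spout is at top pixel (299,194), with the spout end at (304,216). The bystander is at (398,186). The rotation is a quaternion, so I'll fix the helper and enlarge the picture.

```bash
sed -i "s/np.array(f\['rotation'\])/Rm(f)/g; s/^def ray/def Rm(f):\n    from scipy.spatial.transform import Rotation as R\n    q=f['rotation']; return R.from_quat([q[1],q[2],q[3],q[0]]).as_matrix()\ndef ray/" h.py
python3 - <<'E'
from h import *
a=load('top0')['image'][155:235,260:340]; b=load('side0')['image'][205:255,265:355]
A=cv2.resize(a,None,fx=7,fy=7,interpolation=2)
B=cv2.resize(b,(560,311),interpolation=2)[:, :]
cv2.imwrite('pics/c1.png',A[:560])
f=load('top0')
for p in [(299,194),(304,216)]: print(onz(f,*p,.026))
print(proj(f,[0,0,0]))
E
```

```text
[0.56478127 0.05817019 0.026     ]
[0.50824755 0.04478081 0.026     ]
[319.99604758 415.6800238 ]
```

View pics/c1.png

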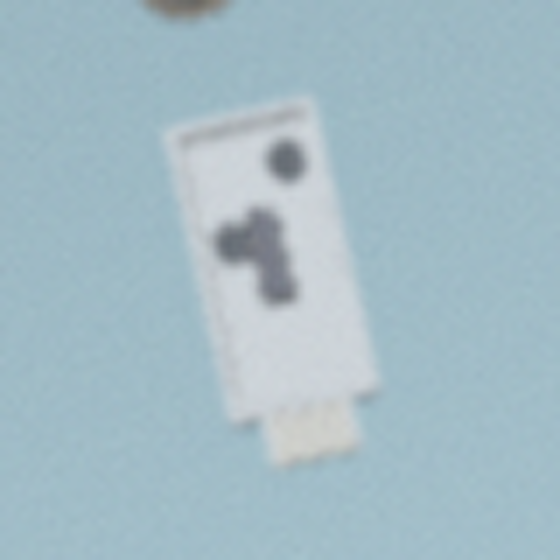

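```bash
python3 - <<'E'
from h import *
f=load('top0')
c=[onz(f,(x+.5)/7-.5+260,(y+.5)/7-.5+155,.026) for x,y in [(165,128),(312,98),(380,388),(236,422)]]
c=np.array(c); ax=(c[0]+c[1]-c[2]-c[3])/2
print(c.mean(0),np.linalg.norm(ax),np.linalg.norm(c[0]-c[1]),np.degrees(np.arctan2(ax[1],ax[0])))
from scipy.spatial.transform import Rotation as R
s=manip.state();q=s['tool_rot'];r=R.from_quat([q[1],q[2],q[3],q[0]]);print(r.as_matrix().round(3))
print(r.inv().apply(c.mean(0)-s['tool_pos']))
E
```

```text
[0.57120475 0.05927866 0.026     ] 0.11083751117052211 0.05533301270609599 13.905074241375354
[[-0.927  0.374 -0.001]
 [ 0.374  0.927 -0.002]
 [ 0.    -0.002 -1.   ]]
[-0.50757713 -0.35522318  0.21869739]
```

Call:
{"method": "servo_tool", "body": {"moves": [[[-42,-29.6,0,0,0,0,85],[-42,-29.6,0,0,0,0,85],[-42,-29.6,0,0,0,0,85],[-42,-29.6,0,0,0,0,85],[-42,-29.6,0,0,0,0,85],[-42,-29.6,0,0,0,0,85],[-42,-29.6,0,0,0,0,85],[-42,-29.6,0,0,0,0,85],[-42,-29.6,0,0,0,0,85],[-42,-29.6,0,0,0,0,85],[-42,-29.6,0,0,0,0,85],[-42,-29.6,0,0,0,0,85]]]}}

```text
time: 1.6
tool_pos: [0.5688, 0.0599, 0.2448]
tool_rot: [-0.0, 0.191, 0.982, 0.0]
contact_force: [-0.1, 0.5, -0.3]
gripper_width: 0.998
grasp_force: 0.0
```

Call:
{"method": "servo_tool", "body": {"moves": [[[0,0,0,0,0,-9,85],[0,0,0,0,0,-9,85],[0,0,0,0,0,-9,85],[0,0,0,0,0,-9,85],[0,0,0,0,0,0,85],[0,0,0,0,0,0,85]]]}}

```text
time: 2.35
tool_pos: [0.5682, 0.0614, 0.245]
tool_rot: [-0.0, -0.121, 0.993, 0.0]
contact_force: [0.1, 0.1, -0.2]
gripper_width: 0.995
grasp_force: 0.0
```

```bash
python3 - <<'E'
from h import *
f=grab('wrist','w1')
s=manip.state();print(s['time'],s['tool_pos'],s['tool_rot'],s['joint_pos'])
c=np.array([.5712,.0593]);a=np.radians(13.9);X=np.array([np.cos(a),np.sin(a)]);Y=np.array([-X[1],X[0]])
for i in(-1,1):
  for j in(-1,1): print(i,j,proj(f,[*(c+X*i*.056+Y*j*.028),.026]).round(1))
E
```

```text
2.4 [0.56822856 0.06145309 0.24506971] [-1.97742798e-04 -1.21091880e-01  9.92641283e-01  3.08487759e-05] [-2.24639297e-02 -7.36485141e-02  1.73869676e+00  4.38350598e-06
  1.47694465e+00 -1.83604024e+00]
-1 -1 [286.7 131.7]
-1 1 [336.3 131.7]
1 -1 [288.8 225.5]
1 1 [334.4 225.5]
```

View pics/w1.png

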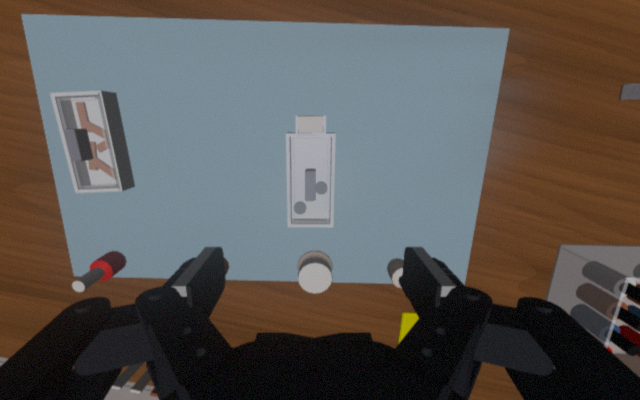

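The wrist view shows the rim corners at (287,133), (335,133), (334,227) and (288,227), about 1 px from the prediction. The handle is at (311,185) and the pucks are at (320,187) and (300,208). I'll centre on the tray and go down.

Call:
{"method": "servo_tool", "body": {"moves": [[[-3.5,-3,20,0,0,0,85],[0,0,30,0,0,0,85],[0,0,30,0,0,0,85],[0,0,30,0,0,0,85],[0,0,30,0,0,0,85],[0,0,30,0,0,0,85],[0,0,20,0,0,0,85],[0,0,15,0,0,0,85],[0,0,10,0,0,0,85],[0,0,8,0,0,0,85],[0,0,0,0,0,0,85],[0,0,0,0,0,0,85]]]}}

```text
time: 3.9
tool_pos: [0.5731, 0.0594, 0.023]
tool_rot: [0.001, -0.122, 0.993, -0.0]
contact_force: [-0.3, -0.4, 0.0]
gripper_width: 0.996
grasp_force: 0.0
```

Call:
{"method": "servo_tool", "body": {"moves": [[[0,0,3,0,0,0,80],[0,0,2,0,0,0,74],[0,0,0,0,0,0,68],[0,0,0,0,0,0,64],[0,0,0,0,0,0,60],[0,0,0,0,0,0,57],[0,0,0,0,0,0,54],[0,0,0,0,0,0,50],[0,0,0,0,0,0,45],[0,0,0,0,0,0,45],[0,0,0,0,0,0,45],[0,0,0,0,0,0,45]]]}}

```text
time: 5.4
tool_pos: [0.5729, 0.0593, 0.0178]
tool_rot: [0.0, -0.122, 0.993, -0.0]
contact_force: [-0.5, -0.9, 6.0]
gripper_width: 0.642
grasp_force: 63.4
```

Call:
{"method": "servo_tool", "body": {"moves": [[[0,0,-2,0,0,0,45],[0,0,-5,0,0,0,45],[0,0,-10,0,0,0,45],[0,0,-15,0,0,0,45],[0,0,-18,0,0,0,45],[0,0,-18,0,0,0,45],[0,0,-18,0,0,0,45],[0,0,-16,0,0,0,45],[0,0,-10,0,0,0,45],[0,0,-6,0,0,0,45],[0,0,-2,0,0,0,45],[0,0,0,0,0,0,45]]]}}

```text
time: 6.9
tool_pos: [0.5721, 0.0594, 0.1368]
tool_rot: [-0.0, -0.122, 0.993, 0.0]
contact_force: [-0.1, -0.2, -1.9]
gripper_width: 0.642
grasp_force: 63.5
```

Call:
{"method": "servo_tool", "body": {"moves": [[[0,0,0,0,-1,0,45],[0,0,0,0,-2,0,45],[0,0,0,0,-4,0,45],[0,0,0,0,-4,0,45],[0,0,0,0,-4,0,45],[0,0,0,0,-4,0,45],[0,0,0,0,-4,0,45],[0,0,0,0,-4,0,45],[0,0,0,0,-4,0,45],[0,0,0,0,-3,0,45],[0,0,0,0,-1,0,45],[0,0,0,0,0,0,45]]]}}

```text
time: 8.4
tool_pos: [0.5721, 0.0593, 0.1371]
tool_rot: [0.298, -0.116, 0.947, 0.037]
contact_force: [0.7, 0.2, -1.5]
gripper_width: 0.646
grasp_force: 63.4
```

Call:
{"method": "servo_tool", "body": {"moves": [[[0,0,0,0,0,0,45],[0,0,0,0,0,0,45],[0,0,0,0,0,0,45],[0,0,0,0,0,0,45],[0,0,0,0,0,0,45],[0,0,0,0,0,0,45],[0,0,0,0,0,0,45],[0,0,0,0,0,0,45]]]}}

```text
time: 9.4
tool_pos: [0.5724, 0.0594, 0.1373]
tool_rot: [0.298, -0.116, 0.947, 0.037]
contact_force: [-0.3, 0.4, -1.8]
gripper_width: 0.642
grasp_force: 63.4
```

```bash
python3 - <<'E'
from h import *
a=grab('wrist','w2')['image']; b=grab('side','s2')['image']
cv2.imwrite('pics/c2.png',np.vstack([cv2.resize(a[:,160:480],None,fx=.75,fy=.75),]) if 0 else np.hstack([cv2.resize(a[40:340,120:520],(400,300)),cv2.resize(b[110:260,230:430],(400,300),interpolation=2)]))
print(manip.state()['time'])
E
```

```text
9.5
```

View pics/c2.png

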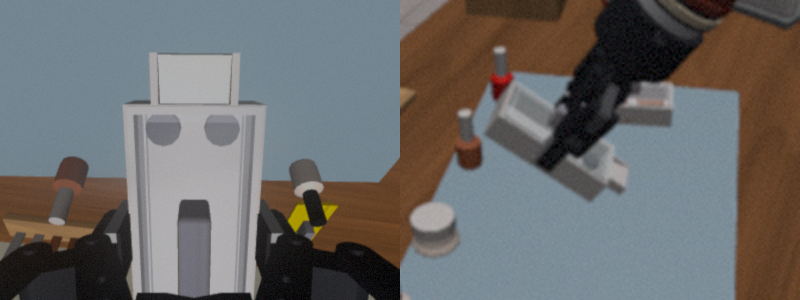

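The crop shows both pucks at the spout end, at (163,128) and (222,128), with the lid still on. Next I'll level the tray and set it down.

Call:
{"method": "servo_tool", "body": {"moves": [[[0,0,0,0,1,0,45],[0,0,0,0,2,0,45],[0,0,0,0,4,0,45],[0,0,0,0,4,0,45],[0,0,0,0,4,0,45],[0,0,0,0,4,0,45],[0,0,0,0,4,0,45],[0,0,0,0,4,0,45],[0,0,0,0,4,0,45],[0,0,0,0,3,0,45],[0,0,0,0,1,0,45],[0,0,0,0,0,0,45]]]}}

```text
time: 11.0
tool_pos: [0.5728, 0.0594, 0.1373]
tool_rot: [0.0, -0.122, 0.993, -0.0]
contact_force: [-1.1, -1.0, -1.7]
gripper_width: 0.641
grasp_force: 63.4
```

Call:
{"method": "servo_tool", "body": {"moves": [[[0,0,3,0,0,0,45],[0,0,8,0,0,0,45],[0,0,15,0,0,0,45],[0,0,18,0,0,0,45],[0,0,18,0,0,0,45],[0,0,18,0,0,0,45],[0,0,14,0,0,0,45],[0,0,10,0,0,0,45],[0,0,6,0,0,0,45],[0,0,3,0,0,0,45],[0,0,2,0,0,0,45],[0,0,0,0,0,0,45]]]}}

```text
time: 12.5
tool_pos: [0.5727, 0.0594, 0.0226]
tool_rot: [0.0, -0.122, 0.993, -0.0]
contact_force: [-0.2, 0.3, -1.5]
gripper_width: 0.638
grasp_force: 63.5
```

Call:
{"method": "servo_tool", "body": {"moves": [[[0,0,2,0,0,0,45],[0,0,1,0,0,0,45],[0,0,1,0,0,0,45],[0,0,0.5,0,0,0,45],[0,0,0,0,0,0,45],[0,0,0,0,0,0,45]]]}}

```text
time: 13.25
tool_pos: [0.5725, 0.0594, 0.0179]
tool_rot: [0.0, -0.122, 0.993, 0.0]
contact_force: [-1.4, 0.5, -1.3]
gripper_width: 0.641
grasp_force: 63.4
```

Call:
{"method": "servo_tool", "body": {"moves": [[[0,0,0.5,0,0,0,45],[0,0,0.4,0,0,0,45],[0,0,0,0,0,0,45],[0,0,0,0,0,0,45]]]}}

```text
time: 13.75
tool_pos: [0.5725, 0.0594, 0.0179]
tool_rot: [-0.0, -0.122, 0.993, -0.0]
contact_force: [-4.6, 0.0, 7.7]
gripper_width: 0.642
grasp_force: 64.5
```

Contact is at +7.7 N, so the tray is on the mat. I'll release it slowly and rise a little so the wrist camera can see the handle.

Call:
{"method": "servo_tool", "body": {"moves": [[[0,0,0,0,0,0,57],[0,0,0,0,0,0,62],[0,0,0,0,0,0,68],[0,0,0,0,0,0,75],[0,0,0,0,0,0,85],[0,0,0,0,0,0,85],[0,0,-5,0,0,0,85],[0,0,-20,0,0,0,85],[0,0,-30,0,0,0,85],[0,0,-30,0,0,0,85],[0,0,-15,0,0,0,85],[0,0,0,0,0,0,85]]]}}

```text
time: 15.25
tool_pos: [0.5736, 0.0594, 0.119]
tool_rot: [0.002, -0.122, 0.993, -0.0]
contact_force: [-0.0, 0.4, 0.2]
gripper_width: 0.991
grasp_force: 0.0
```

```bash
python3 - <<'E'
from h import *
from scipy.spatial.transform import Rotation as R
f=grab('wrist','w3'); a=f['image']
cv2.imwrite('pics/c3.png',cv2.resize(a[90:350,200:440],None,fx=2.25,fy=2.25))
s=manip.state();print(s['time'],s['tool_pos'],s['tool_rot'])
q=s['tool_rot'];r=R.from_quat([q[1],q[2],q[3],q[0]])
a=r.as_matrix();X=-a[:,0];Y=a[:,1]
c=np.array([.5725,.0594,0])
for i in(-1,1):
  for j in(-1,1):
    h=c+X*i*.017+Y*j*.006+[0,0,.049]; t=c+X*i*.056+Y*j*.028+[0,0,.026]
    print(i,j,((proj(f,h)-[200,90])*2.25).round(),((proj(f,t)-[200,90])*2.25).round())
E
```

```text
15.3 [0.57257616 0.05935546 0.1172986 ] [ 4.04973457e-04 -1.21940010e-01  9.92537388e-01 -5.98254606e-05]
-1 -1 [239. 230.] [171.  94.]
-1 1 [279. 230.] [347.  95.]
1 -1 [240. 335.] [181. 411.]
1 1 [278. 335.] [335. 411.]
```

View pics/c3.png

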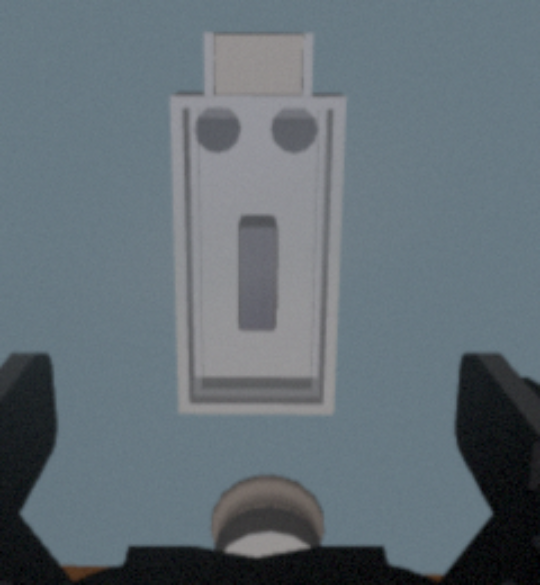

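The tray is back in place with its outline as predicted. The pucks are at the spout end at crop (218,130) and (294,130), and the handle spans (238–278, 216–330). I'll grip the handle now.

Call:
{"method": "servo_tool", "body": {"moves": [[[1,0,10,0,0,0,60],[0,0,20,0,0,0,40],[0,0,15,0,0,0,32],[0,0,10,0,0,0,32],[0,0,8,0,0,0,32],[0,0,4,0,0,0,32],[0,0,0,0,0,0,32],[0,0,0,0,0,0,32]]]}}

```text
time: 16.3
tool_pos: [0.572, 0.0591, 0.0506]
tool_rot: [0.001, -0.122, 0.993, -0.0]
contact_force: [0.4, -0.4, -0.5]
gripper_width: 0.38
grasp_force: 0.0
```

Call:
{"method": "servo_tool", "body": {"moves": [[[0,0,4,0,0,0,26],[0,0,0,0,0,0,20],[0,0,0,0,0,0,16],[0,0,0,0,0,0,13],[0,0,0,0,0,0,10],[0,0,0,0,0,0,4],[0,0,0,0,0,0,4],[0,0,0,0,0,0,4],[0,0,0,0,0,0,4]]]}}

```text
time: 17.42
tool_pos: [0.5717, 0.0591, 0.0462]
tool_rot: [0.0, -0.122, 0.993, -0.0]
contact_force: [0.0, -0.1, 1.7]
gripper_width: 0.123
grasp_force: 58.9
```

Call:
{"method": "servo_tool", "body": {"moves": [[[0,0,-2,0,0,0,4],[0,0,-4,0,0,0,4],[0,0,-6,0,0,0,4],[0,0,-10,0,0,0,4],[0,0,-15,0,0,0,4],[0,0,-12,0,0,0,4],[0,0,-8,0,0,0,4],[0,0,-3,0,0,0,4],[0,0,0,0,0,0,4]]]}}

```text
time: 18.55
tool_pos: [0.5714, 0.0591, 0.1059]
tool_rot: [-0.0, -0.122, 0.993, -0.0]
contact_force: [0.3, 1.0, -0.5]
gripper_width: 0.124
grasp_force: 58.6
```

Call:
{"method": "servo_tool", "body": {"moves": [[[0,4,0,0,0,0,4],[0,10,0,0,0,0,4],[0,15,0,0,0,0,4],[0,18,0,0,0,0,4],[0,18,0,0,0,0,4],[0,15,0,0,0,0,4],[0,12,0,0,0,0,4],[0,7,0,0,0,0,4],[0,3,0,0,0,0,4],[0,0,0,0,0,0,4],[0,0,0,0,0,0,4]]]}}

```text
time: 19.92
tool_pos: [0.5469, 0.1577, 0.1059]
tool_rot: [0.0, -0.122, 0.993, -0.0]
contact_force: [-0.7, -0.9, -0.4]
gripper_width: 0.124
grasp_force: 58.6
```

```bash
python3 - <<'E'
from h import *
a=grab('side','s4')['image']; b=grab('wrist','w4')['image']
cv2.imwrite('pics/c4.png',np.hstack([cv2.resize(b[40:340,120:520],(400,300)),cv2.resize(a[150:300,200:400],(400,300),interpolation=2)]))
E
```

```text
(no output)
```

View pics/c4.png

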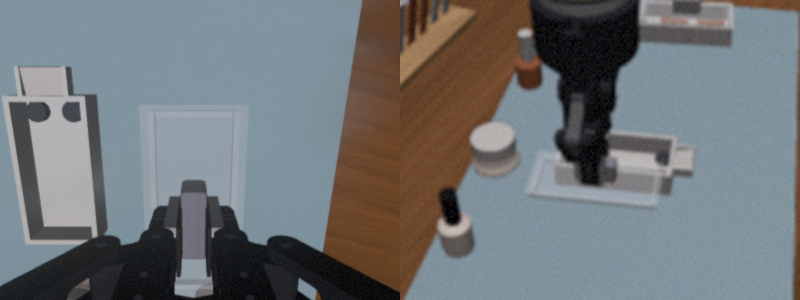

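The lid hangs level beside the open tray, with both pucks at the spout end (crop 38,112 and 70,112). Next I'll lower it.

Call:
{"method": "servo_tool", "body": {"moves": [[[0,0,4,0,0,0,4],[0,0,10,0,0,0,4],[0,0,15,0,0,0,4],[0,0,16,0,0,0,4],[0,0,12,0,0,0,4],[0,0,10,0,0,0,4],[0,0,6,0,0,0,4],[0,0,3,0,0,0,4],[0,0,2,0,0,0,4],[0,0,1,0,0,0,4],[0,0,0.5,0,0,0,4],[0,0,0,0,0,0,4]]]}}

```text
time: 21.52
tool_pos: [0.5469, 0.1581, 0.0266]
tool_rot: [0.0, -0.122, 0.993, -0.0]
contact_force: [-0.6, -0.1, 0.1]
gripper_width: 0.126
grasp_force: 58.6
```

Call:
{"method": "servo_tool", "body": {"moves": [[[0,0,0.6,0,0,0,4],[0,0,0.5,0,0,0,4],[0,0,0,0,0,0,4],[0,0,0,0,0,0,4]]]}}

```text
time: 22.02
tool_pos: [0.5468, 0.1581, 0.0253]
tool_rot: [-0.0, -0.122, 0.993, 0.0]
contact_force: [-0.4, 0.3, -1.3]
gripper_width: 0.129
grasp_force: 58.6
```

Call:
{"method": "servo_tool", "body": {"moves": [[[0,0,0.5,0,0,0,4],[0,0,0,0,0,0,4],[0,0,0,0,0,0,4]]]}}

```text
time: 22.4
tool_pos: [0.5469, 0.1581, 0.0252]
tool_rot: [-0.0, -0.122, 0.993, -0.0]
contact_force: [-2.5, -1.6, 3.4]
gripper_width: 0.123
grasp_force: 59.1
```

Call:
{"method": "servo_tool", "body": {"moves": [[[0,0,0,0,0,0,14],[0,0,0,0,0,0,18],[0,0,0,0,0,0,24],[0,0,0,0,0,0,32],[0,0,0,0,0,0,32],[0,0,-5,0,0,0,32],[0,0,-15,0,0,0,32],[0,0,-25,0,0,0,32],[0,0,-35,0,0,0,32],[0,0,-40,0,0,0,32],[0,0,-20,0,0,0,32],[0,0,0,0,0,0,32]]]}}

```text
time: 23.9
tool_pos: [0.548, 0.1583, 0.1672]
tool_rot: [0.002, -0.122, 0.993, 0.0]
contact_force: [0.2, -0.1, -0.9]
gripper_width: 0.379
grasp_force: 0.0
```

```bash
python3 - <<'E'
from h import *
a=grab('side','s5')['image']; b=grab('wrist','w5')['image']
cv2.imwrite('pics/c5.png',np.hstack([cv2.resize(b[40:340,120:520],(400,300)),cv2.resize(a[150:300,200:400],(400,300),interpolation=2)]))
E
```

```text
(no output)
```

View pics/c5.png

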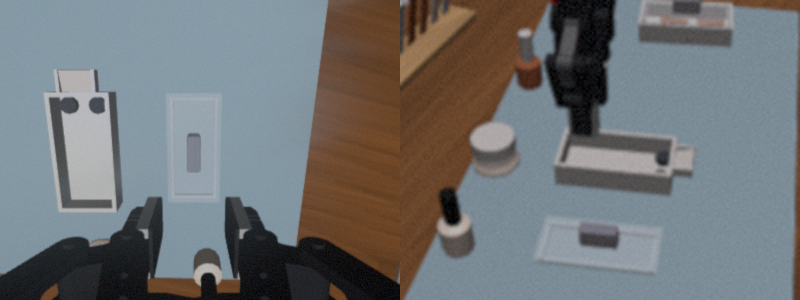

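The lid lies flat and upright beside the tray, with its handle at (193,153). Both pucks are at the spout end, at (69,105) and (97,105), and the gripper is clear.

```bash
python3 -c "
from plant import manip; print(manip.job_done())"
```

```text
the job is handed in; nothing more can be done
None
```

The job is handed in at about 24 s: the tray stands level where it was, both pucks are at the spout end, and the lid lies flat and right way up on the mat beside it, with the gripper clear.

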